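Turn the stored melting crucible mouth-up on the soldering turntable

TASK

Three clay crucible pots are stored mouth-down on the jeweller's bench. Pick up the tall one, turn it over and set it down, without dropping it or knocking it over on the bench, so that it stands mouth-up by itself anywhere on the round soldering turntable, fully on its plate. Leave the other two pots where they are.

Things in the scene. Friction and masses are not known exactly. Their poses are not given: they have to be found in the camera images.
- crucible: tall grey clay cup, 54 mm across, 56 tall, 250 g: straight wall 4 thick, 32 high from mouth; then a solid heavy half-ball bottom (radius 27) with a 26 mm flat. Origin on the axis at the ball's centre, 32 from mouth, 23.7 from flat. z runs from mouth to bottom: up = mouth-down (start), down = mouth-up. Laid on its side and let go, it rolls 20-45 mm to the bottom's side and stands up by itself.
- turntable: soldering turntable, does not turn: a round pale firebrick plate with a steel rim, 154 mm in diameter, flat top 30 mm above the bench, fixed. Origin: at its centre on the bench, z up.
- small_crucible: bystander: the small crucible of the same shape and clay, mouth-down, 38 mm in diameter and 35 mm tall. Origin: centre of its mouth, on the bench; z points up to its bottom.
- dish: bystander: the low wide clay dish, mouth-down, 68 mm in diameter and 24 mm tall. Origin: centre of its mouth, on the bench; z points up to its bottom.
Things that resemble listed ones, but are neither listed nor needed, are in the scene too. What is shaped like the crucible but blue or yellow is not meant.

How it is judged:
At the end, for the whole second after the job is handed in: The tall crucible stands at rest, released, mouth-up within 10 degrees, on the turntable's plate, its axis within 62 mm of the turntable's centre (its whole flat on the plate). The small crucible and the dish are within 25 mm of where they started (angle between crucible's own z axis and vertical above 2.967 rad and horizontal distance between crucible and turntable below 0.062 m and height (world z) of crucible between 0.045 and 0.062 m and linear speed of crucible below 0.02 m/s and angular speed of crucible below 0.3 rad/s); the robot touches nothing.
It fails at once if the small crucible or the dish is moved by more than 25 mm (distance of any of small_crucible, dish from where it was at the start of the episode above 0.025 m).
It fails at once if the crucible is knocked over on the bench: tilted by more than 40 degrees while down at bench height (origin below 40 mm) (angle between crucible's own z axis and vertical above 0.7 rad and height (world z) of crucible below 0.04 m).
It fails at once if the crucible is dropped: off the fingers while its origin is more than 85 mm above the bench (28 mm above where it lies on the turntable) (contact force between crucible and the fingers below 0.05 N and height (world z) of crucible above 0.085 m).
It also fails if it takes over 42 s, if anything falls off the work surface, if the arm or the gripper's body presses on something with over 40 N, if the wrist force passes 120 N, or if a joint passes its speed limit or range.

ROBOT

A 6-joint arm with a two-finger parallel gripper is mounted at the origin on the work surface. World frame = base frame: x ahead of the robot, y to its left, z up, the work surface at z = 0. Lengths are in m, angles in rad, forces in N, time in s.
With the tool pointing down it reaches from about 0.375 to 0.9 m from the base axis. Payload 3.1 kg.
Tool frame: the origin (TCP) lies on the centre line of the jaws, within the pads' length; the fingertips stand 19 mm ahead of it and the grasp point (between the pads) is the TCP; z points along the fingers, y is the direction in which the jaws open and shut (so a half turn about z gives the same grasp; the last joint's range is limited). The gripper opens to 85 mm and grips with 20 to 120 N. Pads are 22 mm wide; open, the fingers measure 114 mm over their backs; the gripper's body (76 mm by 85 mm) begins 54 mm behind the grasp point. The pads swing forward as they close: fully open they stand 13 mm farther back than shut.
Start: joints at [-1.48, 0.527, 1.433, -0, 1.181, -0.178], TCP at [0.167, -0.602, 0.25] pointing down, gripper open.
Joint ranges: [-3.08, 3.08], [-0.75, 2.2], [0.22, 2.44], [-1.43, 4.57], [0, 2.65], [-2.85, 2.85]. Speed limits (rad/s): [2.79, 2.79, 3.14, 3.14, 3.14, 3.14].

INTERFACE

Orientations are given as a unit quaternion [x, y, z, w].
In Python, from station import manip, imaging, workorder gives the robot as it stands.
- The arm moves only by the shell command python3 -m creep 'ROWS' [FORCE]. ROWS is a JSON object of lists of equal length, an entry for each row: "claw": the finger opening in cm, from 0 to 8.54; "dp": the shift along the tool's x, y, z in cm, a list of three; "roll": the turn about the tool's z in rad. In form: {"claw": [claw, ...], "dp": [[dx, dy, dz], ...], "roll": [roll, ...]}. A call has 1 to 12 rows; each row is the pose to reach, as a shift and turn from the pose commanded when the call began, along the tool's axes at that moment; what a row does not reach only later rows make up. A row lasts 1/10 s, in which the tool goes at most 50 mm and 8.59 degrees, less where a joint would pass 70% of its speed; a pose out of reach is approached as far as the arm can. A call with a gripper value outside its range is refused whole. The fingers move at their own pace and stop on an object; FORCE is the grip in N (left out, the last holds). Time passes only in rows, so rows that repeat a pose let the fingers close. It gives the time, the measured TCP pose, the force and the opening at its end, in the units of the state.
- manip.sense(): the state, without advancing time (a new reading comes with each control period).
- imaging.snapshot(name): name is "scene" or "top" or "wrist"; returns a dict with "image" (480x640x3 uint8, red, green, blue), "z_map" (480x640 float32, m along the optical axis (not along the pixel's ray), 0 where there is no reading), "vfov" (degrees; the focal length in pixels is half the picture's height over the tangent of half this angle, whatever the lens; pixels are square), "cx", "cy" (the principal point, pixels), "R" (3x3) and "t" (3): a world point X has camera coordinates R X + t. Camera axes: x right, y down, z forward; pixel columns grow to the right and rows downward; lengths in m; the calibration is good to about 2 mm. The wrist camera is an equidistant fisheye: a pixel r from the principal point sees the ray r / f radians off the axis. A picture is of the moment at which its call begins.
- workorder.sign_off(): hands the job in, once; it reports no verdict.
The state is a dict: "t": time; "q": joint angles; "qd": joint speeds; "tau": joint torques, N m; "tcp_pos": TCP position; "tool_rot": TCP orientation; "force": force on the tool from outside, world axes, zero at the start; "ft_torque": the same for the moment, N m; "finger_gap": opening from 0.0 (shut) to 1.0 (fully open).
Only numpy, scipy, OpenCV 4.12 (cv2) and the standard library are available. Lean on these libraries where they do the work, as an engineer would, in place of code of your own. Each camera call takes 0.05 s, during which the arm holds its last target.

## Working session

There is one attempt and no reset: what is moved stays moved. The work goes in short steps, Python scripts to look and compute and a shell command to move; the robot and the scene stay as the last step left them, time stands still between calls to the robot, and variables do not carry over. Pictures are saved under pics/ and viewed, and the job is handed in when it is done.

```bash
ls; mkdir -p pics; cat > h.py <<'E'
import numpy as np, cv2
from station import manip, imaging, workorder
def snap(n,fn=None):
    s=imaging.snapshot(n)
    if fn: cv2.imwrite('pics/'+fn,s['image'][:,:,::-1])
    s['f']=240/np.tan(np.radians(s['vfov'])/2)
    return s
def cloud(s):  # pinhole depth -> world
    v,u=np.mgrid[0:480,0:640]; z=s['z_map']
    P=np.stack([(u-s['cx'])/s['f']*z,(v-s['cy'])/s['f']*z,z],-1)
    return (P-s['t'])@s['R']
E
python3 - <<'E'
from h import *
s=snap('top','top0.png'); snap('scene','scene0.png')
print(manip.sense(), s['R'],s['t'],s['vfov'])
E
```

```text
pics
{'t': 0.1, 'q': array([-1.47951085e+00,  5.28366030e-01,  1.43376909e+00,  1.04958177e-05,
        1.18137190e+00, -1.78513597e-01]), 'qd': array([ 0.00109568,  0.00095412, -0.00314158, -0.00025945, -0.00110264,
       -0.0025556 ]), 'tau': array([-2.76262372e-04, -4.43304849e+01, -1.78586107e+01, -2.74782797e-04,
        3.88770743e-03,  1.87336849e-05]), 'tcp_pos': array([ 0.16655384, -0.60178182,  0.24943744]), 'tool_rot': array([ 9.90914662e-01,  1.34488721e-01,  4.65818385e-05, -9.56060580e-04]), 'force': array([-0.17311461, -0.4002273 , -1.0023945 ]), 'ft_torque': array([-0.03236704, -0.06967425, -0.00355804]), 'finger_gap': 1.0019439223526223} [[-2.18651151e-05 -9.99632527e-01  2.71073743e-02]
 [-9.97758149e-01 -1.79229635e-03 -6.68989112e-02]
 [ 6.69229122e-02 -2.70480664e-02 -9.97391461e-01]] [-0.04646227  0.47779527  0.91978687] 50.5056771602459
```

View pics/top0.png

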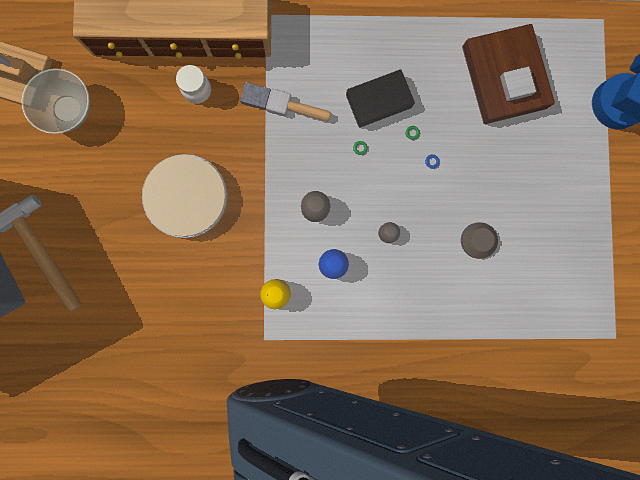

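View pics/scene0.png

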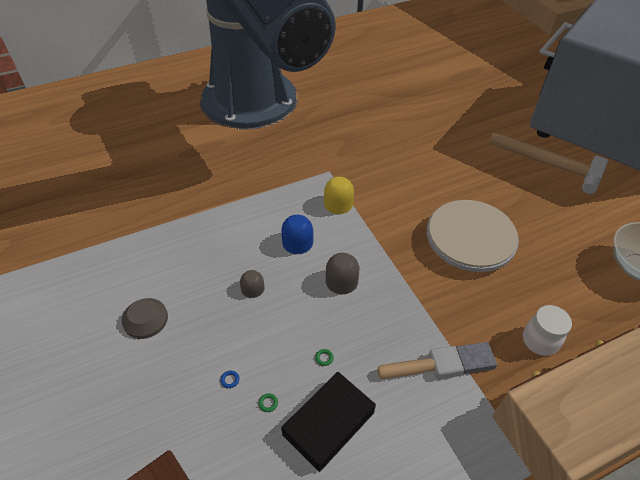

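The top view shows the tall grey crucible at (315,206), the turntable at (185,196), the small crucible at (389,232) and the dish at (480,240). The decoys are blue at (333,264) and yellow at (275,294). Next I measure their positions.

```bash
cat > m.py <<'E'
from h import *
def blobs(fn=None):
    s=snap('top',fn); W=cloud(s); im=s['image'].astype(int)
    for nm,(u,v,r),h in [('cruc',(315,206,24),.02),('small',(389,232,18),.015),('dish',(480,240,26),.012),('tt',(185,196,55),.02),('blue',(333,264,24),.02),('yel',(275,294,24),.02)]:
        B=W[v-r:v+r,u-r:u+r].reshape(-1,3); k=(B[:,2]>h)&(s['z_map'][v-r:v+r,u-r:u+r].ravel()>0); Q=B[k]
        c,rad=cv2.minEnclosingCircle(np.float32(Q[:,:2]*1000))
        print(nm,k.sum(),np.round(c,1),'r',round(rad,1),'zmax',np.round(np.percentile(Q[:,2],98)*1000,1),'med',np.round(np.median(Q*1000,0),1))
blobs()
E
python3 m.py
```

```text
cruc 693 [535.  -35.6] r 26.7 zmax 57.0 med [532.9 -35.1  50.2]
small 329 [ 487.7 -172.3] r 18.7 zmax 36.1 med [ 486.9 -170.6   30.4]
dish 850 [ 473.5 -342.9] r 33.1 zmax 26.1 med [ 473.5 -340.4   21.5]
tt 5568 [554.3 202.7] r 77.5 zmax 32.6 med [552.2 202.   29. ]
blue 694 [429.5 -68.4] r 26.8 zmax 57.1 med [428.7 -67.   50.4]
yel 710 [375.8  36.6] r 26.6 zmax 57.3 med [376.2  35.3  50.3]
```

```bash
cat > go.py <<'E'
import sys
from h import *
from scipy.spatial.transform import Rotation as R
def st():
    s=manip.sense(); Rm=R.from_quat(s['tool_rot']).as_matrix()
    return s,Rm
def show(tgt=None,ang=np.pi/2):
    s,Rm=st()
    a=np.arctan2(Rm[1,0],Rm[0,0])
    print('t',round(s['t'],2),'tcp mm',np.round(s['tcp_pos']*1000,1),'ang',round(a,3),'tilt',np.round(Rm[:,2],3),'F',np.round(s['force'],1),'T',np.round(s['ft_torque'],2),'gap mm',round(85.4*s['finger_gap'],1),'q',np.round(s['q'],2))
    if tgt is not None: print('dp cm',np.round(Rm.T@(np.array(tgt)/1000-s['tcp_pos'])*100,2),'roll',round(a-ang,3))
if __name__=='__main__': show([float(x) for x in sys.argv[1:4]] if len(sys.argv)>3 else None)
E
python3 go.py 534.5 -35.7 150; python3 - <<'E'
from h import *
# second opinion: scene view depth for crucible and turntable
s=snap('scene'); W=cloud(s)
for n,u0,v0,r,h in [('cruc',342,273,26,.02),('tt',472,236,55,.027)]:
    Q=W[v0-r:v0+r,u0-r:u0+r].reshape(-1,3); Q=Q[(Q[:,2]>h)&(Q[:,2]<.08)]
    x=Q*1000
    if n=='tt': 
        c,rad=cv2.minEnclosingCircle(np.float32(x[:,:2])); print(n,c,rad)
    else:
        k=x[x[:,2]<31]; A=np.c_[2*k[:,:2],np.ones(len(k))]; p=np.linalg.lstsq(A,(k[:,:2]**2).sum(1),rcond=None)[0]; print(n,p[:2],np.sqrt(p[2]+p[0]**2+p[1]**2))
E
```

```text
t 0.15 tcp mm [ 166.6 -601.9  249.5] ang 0.27 tilt [-0.     0.002 -1.   ] F [ 0.2  1.  -0.2] T [-0.01 -0.03  0.02] gap mm 85.6 q [-1.48  0.53  1.43 -0.    1.18 -0.18]
dp cm [ 50.55 -44.74  10.04] roll -1.301
cruc [536.18737448 -35.4974672 ] 26.253244755257402
tt (555.1892700195312, 202.0746612548828) 76.88760375976562
```

```bash
python3 -m creep '{"claw":[8.54,8.54,8.54,8.54,8.54,8.54,8.54,8.54,8.54,8.54,8.54,8.54],"dp":[[3,-2.7,0],[6,-5.4,0],[9,-8,0],[12,-10.7,0],[15,-13.4,0],[18,-16,0],[21,-18.7,0],[24,-21.4,0],[27,-24,0],[30,-26.7,0],[33,-29.4,0],[36,-32,0]],"roll":[-0.11,-0.22,-0.33,-0.44,-0.55,-0.66,-0.77,-0.88,-0.99,-1.1,-1.2,-1.3]}' 30; python3 go.py 535 -35.6 120
```

```text
t: 1.4
tcp_pos: [0.4289, -0.1964, 0.2504]
tool_rot: [0.706, 0.708, 0.0, 0.0]
force: [0.5, -0.5, -0.2]
finger_gap: 1.003
t 1.4 tcp mm [ 428.9 -196.4  250.4] ang 1.574 tilt [ 0. -0. -1.] F [ 0.5 -0.5 -0.2] T [-0.02 -0.03  0.02] gap mm 85.6 q [-0.67  0.32  1.81  0.    1.01 -0.67]
dp cm [16.05 10.66 13.04] roll 0.003
```

```bash
python3 -m creep '{"claw":[8.54,8.54,8.54,8.54,8.54,8.54,8.54,8.54],"dp":[[3,2,0],[6,4,0],[9,6,0],[12,8,2],[15,10,5],[16,10.6,8],[16,10.6,10],[16,10.6,10]],"roll":[0,0,0,0,0,0,0,0]}'; python3 go.py 535 -35.6 22; python3 -c "
from h import *
snap('wrist','wr1.png')"
```

```text
t: 2.2
tcp_pos: [0.5325, -0.0369, 0.1475]
tool_rot: [0.707, 0.707, -0.002, -0.003]
force: [-0.5, 0.5, 0.5]
finger_gap: 0.999
t 2.2 tcp mm [532.5 -36.9 147.5] ang 1.571 tilt [-0.007  0.002 -1.   ] F [-0.5  0.5  0.5] T [ 0.04 -0.    0.06] gap mm 85.3 q [-0.28  0.56  1.75 -0.    0.84 -0.28]
dp cm [ 0.1   0.33 12.55] roll 0.0
```

View pics/wr1.png

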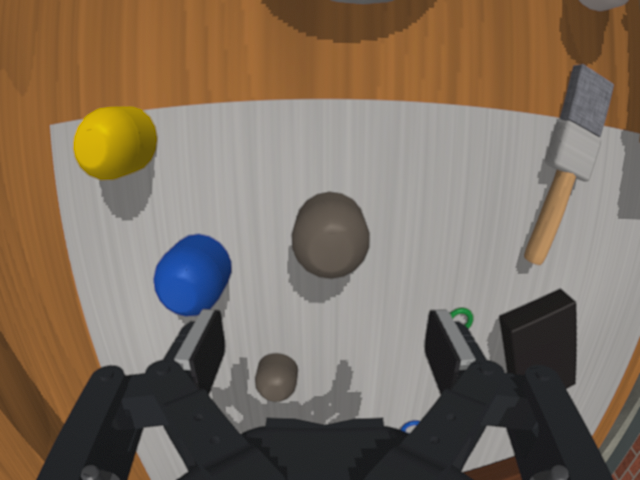

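The wrist view shows the grey crucible at (330,235), centred between the jaws. Its neighbours are clear of the fingers, so I descend.

```bash
python3 -m creep '{"claw":[8.54,8.54,8.54,8.54,8.54,8.54,8.54,8.54],"dp":[[0.1,0.2,2],[0.1,0.2,4],[0.1,0.2,6],[0.1,0.2,8],[0.1,0.2,10],[0.1,0.2,11],[0.1,0.2,11.5],[0.1,0.2,11.5]],"roll":[0,0,0,0,0,0,0,0]}'; python3 go.py 535 -35.6 22;  python3 -c "
from h import *
snap('wrist','wr2.png')"
```

```text
t: 3.05
tcp_pos: [0.5368, -0.0374, 0.0357]
tool_rot: [0.708, 0.707, 0.0, 0.0]
force: [0.3, -0.2, -0.2]
finger_gap: 1.003
t 3.05 tcp mm [536.8 -37.4  35.7] ang 1.569 tilt [ 0.001 -0.    -1.   ] F [ 0.3 -0.2 -0.2] T [ 0.    0.03 -0.05] gap mm 85.6 q [-0.28  0.76  1.8   0.    0.59 -0.28]
dp cm [ 0.18 -0.19  1.37] roll -0.001
```

View pics/wr2.png

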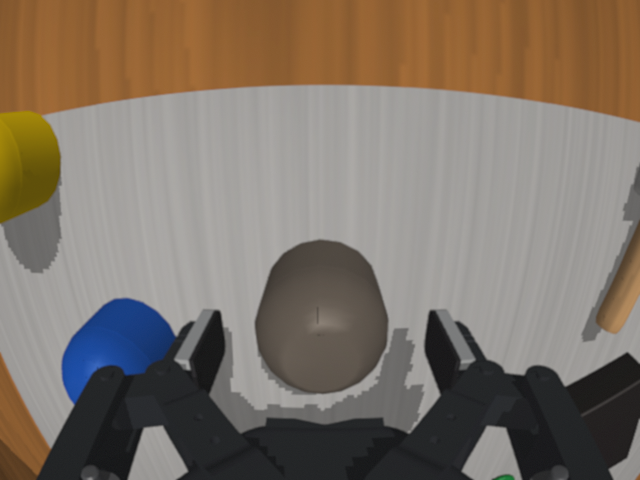

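```bash
python3 -m creep '{"claw":[8.54,8.54,8.54,6.5,5.5,5.0,4.5,4.5,4.5,4.5],"dp":[[0.1,-0.1,0.6],[0.18,-0.15,1.2],[0.18,-0.15,1.3],[0.18,-0.15,1.3],[0.18,-0.15,1.3],[0.18,-0.15,1.3],[0.18,-0.15,1.3],[0.18,-0.15,1.3],[0.18,-0.15,1.3],[0.18,-0.15,1.3]],"roll":[0,0,0,0,0,0,0,0,0,0]}' 25; python3 go.py 535 -35.6 22
```

```text
t: 4.1
tcp_pos: [0.5353, -0.0353, 0.0226]
tool_rot: [0.707, 0.707, 0.0, 0.0]
force: [-0.5, 1.0, 4.2]
finger_gap: 0.629
t 4.1 tcp mm [535.3 -35.3  22.6] ang 1.57 tilt [ 0.001 -0.    -1.   ] F [-0.5  1.   4.2] T [ 0.12 -0.09  0.06] gap mm 53.7 q [-0.27  0.78  1.8   0.    0.56 -0.27]
dp cm [-0.03 -0.03  0.06] roll -0.001
```

```bash
python3 -m creep '{"claw":[4.5,4.5,4.5,4.5,4.5,4.5,4.5,4.5,4.5],"dp":[[0,0,-1],[0,0,-2.5],[0,0,-4.5],[0,0,-6],[3,0.5,-6.5],[6,1,-6.5],[9,1.5,-6.5],[11,1.9,-6.5],[11,1.9,-6.5]],"roll":[0,0,0,0,0,0,0,0,0]}'; python3 go.py 554.5 111 60; python3 -c "
from h import *
snap('wrist','wr3.png'); snap('scene','sc3.png')"
```

```text
t: 5.0
tcp_pos: [0.5535, 0.0772, 0.0872]
tool_rot: [0.706, 0.708, -0.0, -0.001]
force: [-0.4, 0.3, -2.8]
finger_gap: 0.631
t 5.0 tcp mm [553.5  77.2  87.2] ang 1.573 tilt [-0.001  0.001 -1.   ] F [-0.4  0.3 -2.8] T [-0.03  0.01  0.05] gap mm 53.9 q [-0.06  0.68  1.73  0.    0.74 -0.06]
dp cm [3.38 0.11 2.72] roll 0.002
```

View pics/wr3.png

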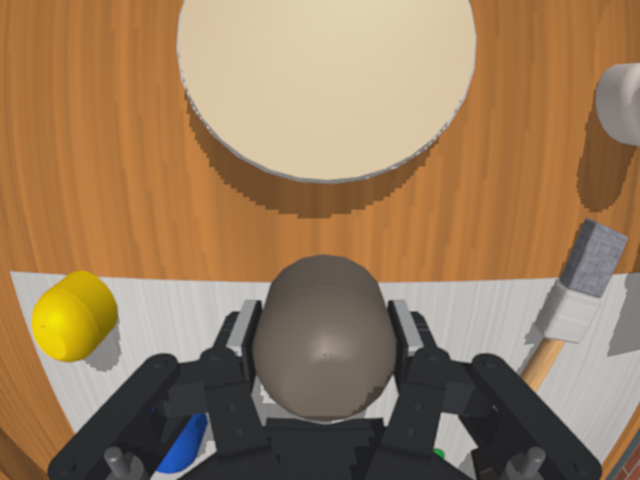

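View pics/sc3.png

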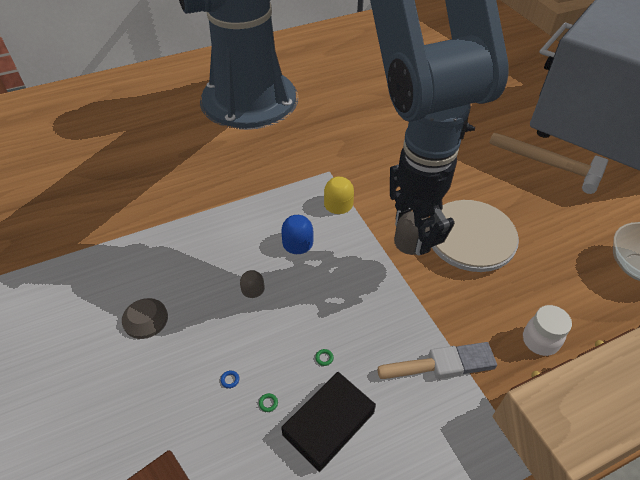

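The cup hangs level in the jaws at about (325,340) in the wrist view, with the turntable just beyond. I will tip it by pressing its leading lip on the plate's edge.

```bash
python3 -m creep '{"claw":[4.5,4.5,4.5,4.5,4.5,4.5,4.5,4.5,4.5,4.5],"dp":[[1.5,0.1,0],[3,0.1,0],[3.4,0.1,0],[3.4,0.1,1],[3.4,0.1,2],[3.4,0.1,3],[3.4,0.1,3.5],[3.4,0.1,4],[3.4,0.1,4],[3.4,0.1,4]],"roll":[0,0,0,0,0,0,0,0,0,0]}'; python3 go.py 554.5 111 40; python3 -c "
from h import *
snap('wrist','wr4.png'); snap('scene','sc4.png')"
```

```text
t: 6.1
tcp_pos: [0.5542, 0.107, 0.0476]
tool_rot: [0.707, 0.707, -0.002, -0.0]
force: [-3.1, -5.2, 4.6]
finger_gap: 0.627
t 6.1 tcp mm [554.2 107.   47.6] ang 1.57 tilt [-0.003 -0.002 -1.   ] F [-3.1 -5.2  4.6] T [-0.72  0.45  0.02] gap mm 53.5 q [-0.01  0.75  1.72 -0.    0.67 -0.  ]
dp cm [0.4  0.03 0.76] roll -0.0
```

View pics/wr4.png

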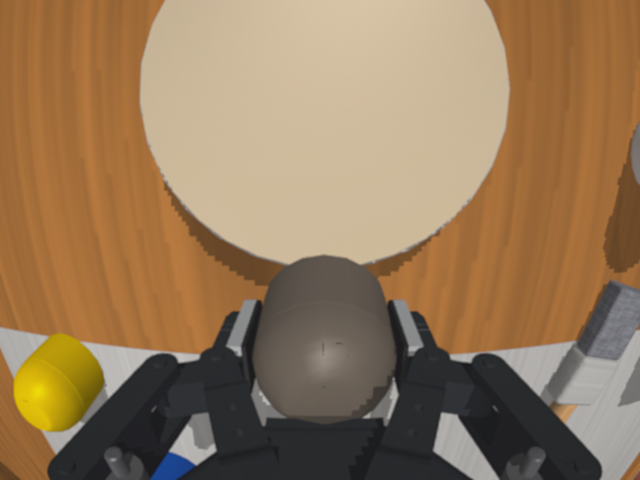

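View pics/sc4.png

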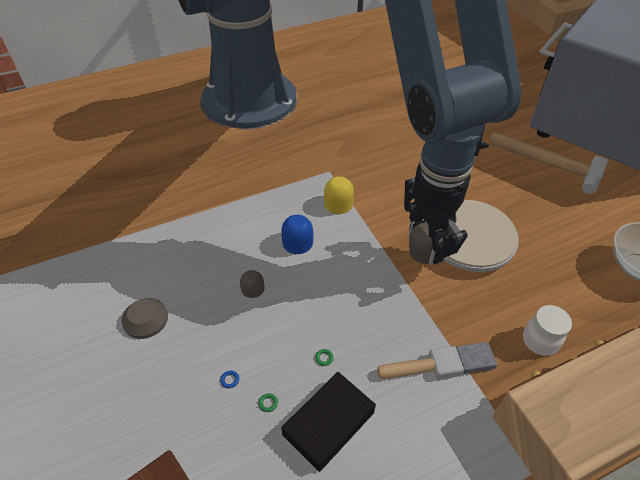

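The scene view shows the cup at (425,240) on the plate's edge and slightly tilted. The forces show contact, so I press a little further.

```bash
python3 -m creep '{"claw":[4.5,4.5,4.5,4.5,4.5],"dp":[[0.1,0,0.2],[0.2,0,0.4],[0.2,0,0.6],[0.2,0,0.7],[0.2,0,0.7]],"roll":[0,0,0,0,0]}'; python3 go.py 554.5 111 40; python3 -c "
from h import *
snap('wrist','wr5.png'); s=snap('scene'); cv2.imwrite('pics/sc5.png',cv2.resize(s['image'][170:290,360:520,::-1],None,fx=4,fy=4))"
```

```text
t: 6.7
tcp_pos: [0.5545, 0.1076, 0.0414]
tool_rot: [0.707, 0.707, -0.002, 0.001]
force: [-3.4, -11.2, 9.8]
finger_gap: 0.627
t 6.7 tcp mm [554.5 107.6  41.4] ang 1.572 tilt [-0.002 -0.004 -1.   ] F [ -3.4 -11.2   9.8] T [-1.54  0.61  0.09] gap mm 53.5 q [-0.    0.76  1.72 -0.01  0.66 -0.  ]
dp cm [ 0.34 -0.    0.14] roll 0.001
```

View pics/wr5.png

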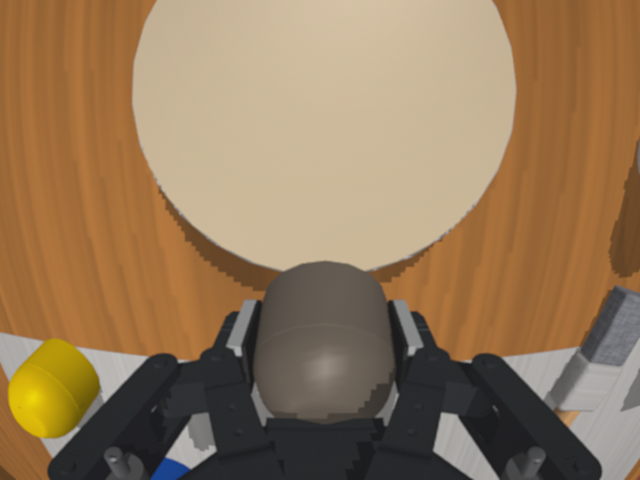

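View pics/sc5.png

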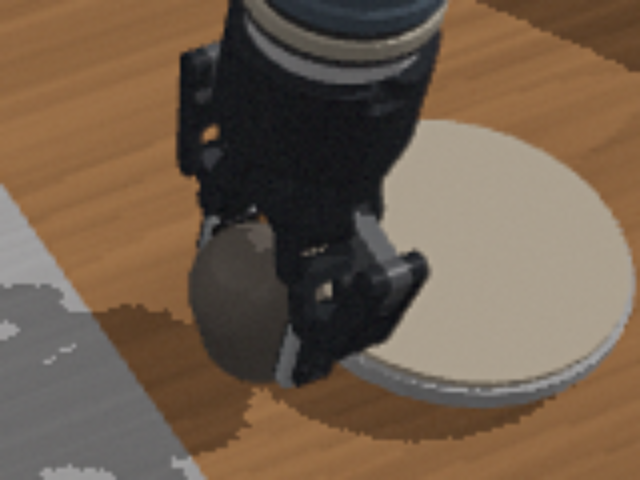

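```bash
cat > tilt.py <<'E'
from h import *
def fish(s):
    v,u=np.mgrid[0:480,0:640]; dx=u-s['cx'];dy=v-s['cy'];r=np.hypot(dx,dy)+1e-9;th=r/s['f'];z=s['z_map']
    t=np.tan(th)*z; P=np.stack([dx/r*t,dy/r*t,z],-1); return (P-s['t'])@s['R']
s=snap('wrist'); W=fish(s)*1000
tcp=manip.sense()['tcp_pos']*1000
for v in range(230,420,8):
    p=W[v-1:v+2,322:329].reshape(-1,3).mean(0)-[0,0,0]; print(v,np.round(p,1),np.round(p-tcp,1))
E
python3 tilt.py
```

```text
230 [554.5 148.9  30.1] [ -0.   41.3 -11.3]
238 [554.5 145.7  30.1] [ -0.   38.1 -11.3]
246 [554.5 142.3  29.8] [ -0.   34.7 -11.6]
254 [554.5 139.1  30. ] [ -0.   31.5 -11.4]
262 [554.5 136.9  32.9] [-0.  29.3 -8.5]
270 [554.5 135.4  37.1] [-0.  27.8 -4.3]
278 [554.6 133.9  41. ] [-0.  26.3 -0.4]
286 [554.6 132.7  45.3] [-0.  25.1  3.8]
294 [554.6 131.3  48.7] [-0.  23.7  7.3]
302 [554.6 130.1  52.4] [-0.  22.5 10.9]
310 [554.6 129.   55.9] [-0.  21.3 14.4]
318 [554.6 127.7  59. ] [-0.  20.1 17.6]
326 [554.6 126.7  62.4] [-0.  19.1 21. ]
334 [554.6 125.3  65. ] [ 0.  17.6 23.5]
342 [554.6 124.   67.8] [ 0.  16.4 26.3]
350 [554.6 122.4  69.8] [ 0.  14.8 28.4]
358 [554.6 120.8  71.9] [ 0.  13.2 30.5]
366 [554.6 118.7  73.4] [ 0.  11.1 31.9]
374 [554.6 116.6  74.8] [ 0.   9.  33.3]
382 [554.6 114.8  76.5] [ 0.   7.2 35.1]
390 [554.6 112.   77.3] [ 0.   4.4 35.8]
398 [554.6 109.4  78.2] [ 0.   1.8 36.8]
406 [554.6 106.8  79.3] [ 0.  -0.8 37.8]
414 [554.6 101.7  78. ] [ 0.  -5.9 36.6]
```

Measured along the wall, the cup's tilt is about 20°, so pivoting in the grip works. I lift slightly, shift inward and press again to reach roughly 33°.

```bash
python3 -m creep '{"claw":[4.5,4.5,4.5,4.5,4.5,4.5,4.5,4.5,4.5],"dp":[[0,0,-0.5],[0,0,-0.9],[0.4,0,-0.9],[0.4,0,-0.5],[0.4,0,-0.2],[0.4,0,0.1],[0.4,0,0.3],[0.4,0,0.4],[0.4,0,0.4]],"roll":[0,0,0,0,0,0,0,0,0]}'; python3 go.py 554.5 111 40; python3 tilt.py | awk 'NR>3&&NR<18'
```

```text
t: 7.75
tcp_pos: [0.5553, 0.1138, 0.0372]
tool_rot: [0.707, 0.707, -0.001, 0.001]
force: [-2.5, -5.6, 8.2]
finger_gap: 0.628
t 7.75 tcp mm [555.3 113.8  37.2] ang 1.572 tilt [ 0.    -0.002 -1.   ] F [-2.5 -5.6  8.2] T [-0.61  0.33  0.1 ] gap mm 53.7 q [ 0.01  0.77  1.72 -0.    0.65  0.01]
dp cm [-0.28 -0.08 -0.28] roll 0.001
254 [555.3 147.   30.1] [ 0.  33.2 -7.1]
262 [555.3 143.7  30. ] [ 0.  29.9 -7.1]
270 [555.2 143.5  37.1] [ 0.  29.7 -0. ]
278 [555.2 141.6  40. ] [ 0.  27.8  2.8]
286 [555.2 139.9  43. ] [ 0.  26.1  5.8]
294 [555.2 138.1  45.8] [ 0.  24.3  8.6]
302 [555.2 136.3  48.2] [ 0.  22.5 11. ]
310 [555.2 137.8  56.3] [-0.1 24.  19.1]
318 [555.2 136.2  58.7] [-0.  22.4 21.5]
326 [555.2 131.5  56.1] [-0.  17.7 18.9]
334 [555.2 129.9  58.5] [-0.  16.1 21.3]
342 [555.2 128.4  61. ] [-0.  14.6 23.8]
350 [555.2 126.7  63.2] [-0.  12.9 26. ]
358 [555.2 125.3  65.5] [-0.  11.5 28.3]
```

Tilt is now about 33°. Next I carry the cup across to the far rim of the turntable and catch the lower lip on the rim, pulling back to turn it further.

```bash
python3 -m creep '{"claw":[4.5,4.5,4.5,4.5,4.5,4.5,4.5,4.5,4.5,4.5,4.5,4.5],"dp":[[0,0,-1],[0,0,-2.5],[0,0,-4],[1,0,-4.8],[4,0,-4.8],[7,0,-4.8],[10,0,-4.8],[13,0,-4.8],[16,0,-4.8],[18,0,-4.8],[18.5,0,-4.8],[18.5,0,-4.8]],"roll":[0,0,0,0,0,0,0,0,0,0,0,0]}'; python3 go.py 554.5 300 61;  python3 tilt.py | awk 'NR>3'
```

```text
t: 9.0
tcp_pos: [0.5546, 0.3009, 0.0843]
tool_rot: [0.707, 0.708, -0.0, -0.0]
force: [-0.7, -0.8, -3.0]
finger_gap: 0.621
t 9.0 tcp mm [554.6 300.9  84.3] ang 1.572 tilt [-0. -0. -1.] F [-0.7 -0.8 -3. ] T [ 0.06  0.03 -0.01] gap mm 53.0 q [ 0.32  0.75  1.54 -0.    0.86  0.32]
dp cm [-0.09 -0.01  2.33] roll 0.001
254 [5.548e+02 3.039e+02 2.000e-01] [  0.1   4.1 -84. ]
262 [5.548e+02 2.987e+02 2.000e-01] [  0.1  -1.1 -84. ]
270 [554.6 330.5  84.2] [-0.1 30.7 -0. ]
278 [554.6 331.4  92.9] [-0.1 31.5  8.7]
286 [554.6 327.   90.2] [-0.1 27.1  5.9]
294 [554.6 325.2  92.9] [-0.1 25.4  8.6]
302 [554.6 326.4 101. ] [-0.1 26.6 16.8]
310 [554.6 321.8  98.2] [-0.1 22.  14. ]
318 [554.6 320.1 100.7] [-0.1 20.3 16.5]
326 [554.6 318.6 103.3] [-0.1 18.7 19. ]
334 [554.6 317.  105.8] [-0.1 17.2 21.6]
342 [554.5 318.9 113. ] [-0.1 19.  28.8]
350 [554.6 314.  110.6] [-0.1 14.2 26.4]
358 [554.6 312.5 112.9] [-0.1 12.7 28.7]
366 [554.6 310.6 114.6] [-0.1 10.7 30.4]
374 [554.6 308.7 116.4] [-0.1  8.9 32.2]
382 [554.6 306.6 117.9] [-0.1  6.8 33.6]
390 [554.6 304.4 119.3] [-0.1  4.6 35.1]
398 [554.6 302.  120.5] [-0.1  2.2 36.3]
406 [554.6 299.2 121.4] [-0.1 -0.6 37.2]
414 [554.6 296.  122. ] [-0.1 -3.8 37.8]
```

```bash
python3 -m creep '{"claw":[4.5,4.5,4.5,4.5,4.5,4.5,4.5,4.5,4.5,4.5,4.5,4.5],"dp":[[0.2,0,1],[0.2,0,2],[0.2,0,2.4],[0,0,2.4],[-0.5,0,2.4],[-1,0,2.4],[-1.4,0,2.4],[-1.8,0,2.4],[-2.2,0,2.4],[-2.6,0,2.4],[-3,0,2.4],[-3,0,2.4]],"roll":[0,0,0,0,0,0,0,0,0,0,0,0]}' 20; python3 go.py 554.5 300 61;  python3 tilt.py | awk 'NR>3'
```

```text
t: 10.25
tcp_pos: [0.5552, 0.2691, 0.0603]
tool_rot: [0.708, 0.707, -0.0, -0.0]
force: [0.1, 0.0, -2.6]
finger_gap: 0.627
t 10.25 tcp mm [555.2 269.1  60.3] ang 1.569 tilt [-0. -0. -1.] F [ 0.1  0.  -2.6] T [ 0.08 -0.06  0.04] gap mm 53.5 q [ 0.27  0.77  1.58 -0.    0.79  0.27]
dp cm [ 3.09 -0.08 -0.07] roll -0.002
254 [5.554e+02 2.815e+02 1.000e-01] [  0.1  12.1 -60.3]
262 [5.554e+02 2.769e+02 3.000e-01] [  0.1   7.5 -60.1]
270 [555.3 298.7  60.1] [ 0.  29.3 -0.2]
278 [555.3 296.8  63. ] [ 0.  27.4  2.7]
286 [555.3 295.1  66.1] [ 0.  25.7  5.7]
294 [555.3 293.4  68.9] [ 0.  24.   8.5]
302 [555.3 291.7  71.6] [ 0.  22.3 11.3]
310 [555.3 289.9  74.1] [-0.  20.5 13.7]
318 [555.3 288.4  76.7] [-0.  19.  16.4]
326 [555.3 286.8  79.4] [-0.  17.4 19. ]
334 [555.3 285.2  81.7] [-0.  15.7 21.3]
342 [555.3 283.6  84.1] [-0.  14.2 23.7]
350 [555.3 282.3  86.7] [-0.  12.8 26.3]
358 [555.3 280.8  89. ] [-0.  11.4 28.7]
366 [555.3 278.8  90.7] [-0.   9.4 30.3]
374 [555.3 276.9  92.4] [-0.   7.5 32. ]
382 [555.3 274.7  93.8] [-0.   5.3 33.5]
390 [555.3 272.7  95.4] [-0.1  3.3 35.1]
398 [555.2 270.2  96.5] [-0.1  0.8 36.1]
406 [555.2 267.4  97.4] [-0.1 -2.  37.1]
414 [555.2 264.2  97.9] [-0.1 -5.2 37.6]
```

No contact was felt: the cup has slid about 4 mm along the pads, so its lower lip only grazed the plate. I back out, go lower and pull again.

```bash
python3 -m creep '{"claw":[4.5,4.5,4.5,4.5,4.5,4.5,4.5,4.5,4.5,4.5,4.5,4.5],"dp":[[0,0,-1],[2,0,-1],[3.7,0,-1],[3.7,0,0],[3.7,0,0.4],[3,0,0.4],[2.4,0,0.4],[2,0,0.4],[1.6,0,0.4],[1.2,0,0.4],[0.8,0,0.4],[0.8,0,0.4]],"roll":[0,0,0,0,0,0,0,0,0,0,0,0]}' 20; python3 go.py 554.5 300 61;  python3 tilt.py | awk 'NR>3'
```

```text
t: 11.5
tcp_pos: [0.5569, 0.2781, 0.0579]
tool_rot: [0.708, 0.706, 0.002, 0.0]
force: [-0.1, 4.5, 2.1]
finger_gap: 0.615
t 11.5 tcp mm [556.9 278.1  57.9] ang 1.567 tilt [ 0.004  0.003 -1.   ] F [-0.1  4.5  2.1] T [ 0.98  0.04 -0.04] gap mm 52.6 q [0.28 0.78 1.57 0.   0.78 0.28]
dp cm [ 2.19 -0.24 -0.31] roll -0.003
254 [5.573e+02 2.916e+02 1.000e-01] [  0.4  13.4 -57.8]
262 [5.573e+02 2.872e+02 5.000e-01] [  0.4   9.1 -57.4]
270 [5.573e+02 2.825e+02 3.000e-01] [  0.4   4.4 -57.6]
278 [557.2 281.8   9. ] [  0.3   3.7 -48.9]
286 [556.9 308.7  73. ] [ 0.  30.5 15.2]
294 [556.9 306.4  74.3] [ 0.  28.3 16.5]
302 [556.9 304.5  76.2] [ 0.  26.3 18.4]
310 [556.9 302.3  77.5] [-0.  24.1 19.7]
318 [556.8 302.9  83.6] [-0.1 24.8 25.8]
326 [556.8 297.7  79.9] [-0.  19.5 22.1]
334 [556.8 295.4  81.2] [-0.  17.2 23.4]
342 [556.8 293.2  82.7] [-0.1 15.1 24.8]
350 [556.8 291.   84. ] [-0.1 12.8 26.2]
358 [556.8 288.8  85.4] [-0.1 10.6 27.5]
366 [556.8 286.5  86.7] [-0.1  8.3 28.8]
374 [556.7 288.   92.5] [-0.1  9.8 34.7]
382 [556.8 281.9  89.3] [-0.1  3.7 31.5]
390 [556.7 279.6  90.7] [-0.1  1.4 32.9]
398 [556.7 276.9  91.8] [-0.1 -1.2 34. ]
406 [556.7 274.   92.6] [-0.2 -4.2 34.8]
414 [556.7 270.6  93. ] [-0.2 -7.6 35.2]
```

Tilt is now about 58°. I continue the pull.

```bash
python3 -m creep '{"claw":[4.5,4.5,4.5,4.5,4.5,4.5,4.5,4.5],"dp":[[-0.3,0,0],[-0.6,0,0],[-0.9,0,0],[-1.2,0,0],[-1.5,0,0],[-1.8,0,0],[-2,0,0],[-2,0,0]],"roll":[0,0,0,0,0,0,0,0]}' 20; python3 go.py 554.5 300 61;  python3 tilt.py | awk 'NR>3'
```

```text
t: 12.35
tcp_pos: [0.5551, 0.2568, 0.0564]
tool_rot: [0.707, 0.707, -0.001, 0.0]
force: [1.2, 0.8, 3.4]
finger_gap: 0.614
t 12.35 tcp mm [555.1 256.8  56.4] ang 1.57 tilt [-0.001 -0.001 -1.   ] F [1.2 0.8 3.4] T [ 0.2  -0.05 -0.06] gap mm 52.5 q [ 0.25  0.77  1.6  -0.    0.77  0.25]
dp cm [ 4.32 -0.06 -0.47] roll -0.001
254 [555.2 280.7  25.5] [  0.1  23.8 -30.8]
262 [555.2 284.   42.7] [  0.1  27.1 -13.7]
270 [555.2 274.9  30.1] [  0.1  18.  -26.3]
278 [555.2 272.7  33.8] [  0.1  15.8 -22.5]
286 [555.2 269.5  35.1] [  0.1  12.6 -21.2]
294 [555.2 266.   35.9] [  0.1   9.1 -20.5]
302 [555.2 262.6  37. ] [  0.1   5.7 -19.4]
310 [555.1 284.5  81.9] [ 0.  27.6 25.6]
318 [555.1 282.1  82.6] [ 0.  25.2 26.3]
326 [555.1 279.7  83.4] [ 0.  22.8 27. ]
334 [555.1 277.1  83.9] [ 0.  20.2 27.6]
342 [555.1 274.5  84.6] [ 0.  17.6 28.3]
350 [555.1 272.1  85.6] [ 0.  15.2 29.2]
358 [555.1 269.2  86. ] [ 0.  12.3 29.6]
366 [555.1 266.5  86.6] [ 0.   9.6 30.3]
374 [555.1 263.4  87. ] [ 0.   6.5 30.6]
382 [555.1 264.5  92.2] [ 0.   7.7 35.9]
390 [555.  262.   93.1] [-0.   5.1 36.8]
398 [555.1 254.8  89.3] [ 0.  -2.1 33. ]
406 [555.1 251.9  90.1] [ 0.  -5.  33.8]
414 [555.1 248.2  90.4] [ 0.  -8.7 34.1]
```

Tilt is about 76°, with the mouth facing +y and the bottom towards -y, over the plate. I move in about 10 mm and press it flat before release.

```bash
python3 -m creep '{"claw":[4.5,4.5,4.5,4.5,4.5,4.5,4.5,4.5,4.5],"dp":[[0,0,-0.4],[-0.5,0,-0.4],[-1,0,-0.4],[-1,0,-0.2],[-1,0,0],[-1,0,0.2],[-1,0,0.4],[-1,0,0.5],[-1,0,0.5]],"roll":[0,0,0,0,0,0,0,0,0]}' 20; python3 go.py 554.5 300 61;  python3 tilt.py | awk 'NR>3'; python3 -c "
from h import *
snap('wrist','wr6.png'); s=snap('scene'); cv2.imwrite('pics/sc6.png',cv2.resize(s['image'][150:290,360:540,::-1],None,fx=4,fy=4))"
```

```text
t: 13.3
tcp_pos: [0.5552, 0.2457, 0.0539]
tool_rot: [0.707, 0.707, -0.001, 0.001]
force: [-3.2, -8.9, 16.4]
finger_gap: 0.614
t 13.3 tcp mm [555.2 245.7  53.9] ang 1.572 tilt [-0.    -0.003 -1.   ] F [-3.2 -8.9 16.4] T [-1.19  0.62  0.09] gap mm 52.4 q [ 0.23  0.77  1.61 -0.    0.76  0.24]
dp cm [ 5.42 -0.07 -0.72] roll 0.001
254 [555.3 272.3  30.1] [  0.1  26.6 -23.8]
262 [555.3 268.6  30.1] [  0.1  22.8 -23.9]
270 [555.3 264.9  30.3] [  0.1  19.2 -23.6]
278 [555.3 262.6  33.5] [  0.1  16.9 -20.5]
286 [555.3 259.3  34.5] [  0.1  13.6 -19.4]
294 [555.3 255.8  35.2] [  0.1  10.  -18.7]
302 [555.3 252.2  35.9] [  0.1   6.4 -18.1]
310 [555.3 248.5  36.5] [  0.1   2.8 -17.5]
318 [555.2 275.   86.6] [-0.  29.3 32.6]
326 [555.2 269.7  82.6] [-0.  24.  28.6]
334 [555.2 267.2  83.3] [-0.  21.5 29.3]
342 [555.2 264.4  83.5] [-0.  18.7 29.6]
350 [555.2 261.7  84. ] [-0.  16.  30.1]
358 [555.2 262.5  89.1] [-0.1 16.8 35.2]
366 [555.2 256.3  85.2] [-0.  10.5 31.2]
374 [555.2 253.7  86.1] [-0.   8.  32.1]
382 [555.2 250.7  86.5] [ 0.   4.9 32.5]
390 [555.2 247.7  87.1] [ 0.   2.  33.2]
398 [555.2 244.6  87.7] [ 0.  -1.1 33.7]
406 [555.3 241.1  88. ] [ 0.  -4.6 34. ]
414 [555.3 237.8  88.6] [ 0.  -7.9 34.6]
```

View pics/sc6.png

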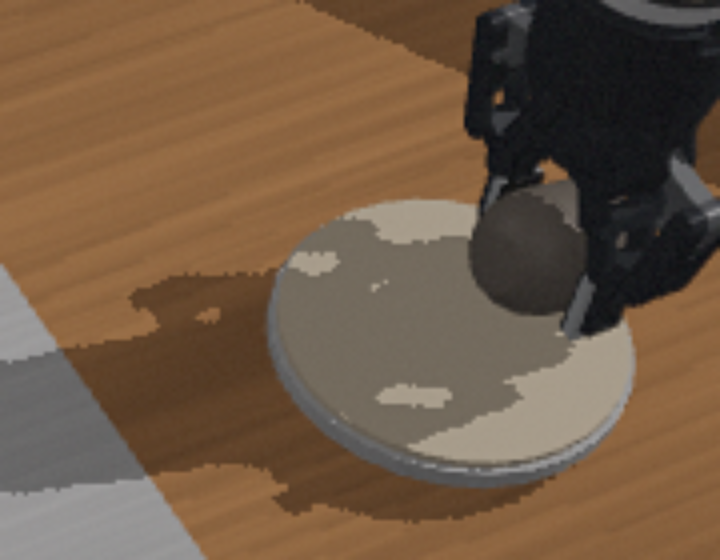

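View pics/wr6.png

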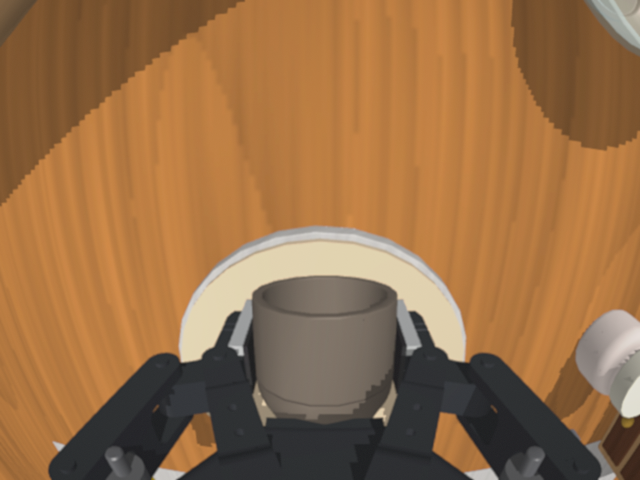

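The wrist view shows the mouth facing +y, with its lip at (325,290), and tilt about 79°. The scene view shows the cup over the plate. I ease off the downward push, then open gently.

```bash
python3 -m creep '{"claw":[4.5,4.5,4.5,4.5,5.5,5.7,6,6.5,7,7.5,8,8.5],"dp":[[0,0,-0.15],[0.0,0,-0.25],[0,0,-0.25],[0,0,-0.25],[0,0,-0.25],[0,0,-0.25],[0,0,-0.25],[0,0,-0.25],[0,0,-0.25],[0,0,-0.25],[0,0,-0.25],[0,0,-0.25]],"roll":[0,0,0,0,0,0,0,0,0,0,0,0]}' 20; python3 go.py;  python3 -c "
from h import *
snap('wrist','wr7.png'); s=snap('scene'); cv2.imwrite('pics/sc7.png',cv2.resize(s['image'][150:290,360:540,::-1],None,fx=4,fy=4))"
```

```text
t: 14.65
tcp_pos: [0.5553, 0.2477, 0.0538]
tool_rot: [0.707, 0.707, 0.0, 0.0]
force: [0.1, 0.5, -0.1]
finger_gap: 0.998
t 14.65 tcp mm [555.3 247.7  53.8] ang 1.57 tilt [ 0.  0. -1.] F [ 0.1  0.5 -0.1] T [-0.07  0.01 -0.01] gap mm 85.2 q [0.24 0.77 1.61 0.   0.76 0.24]
```

View pics/sc7.png

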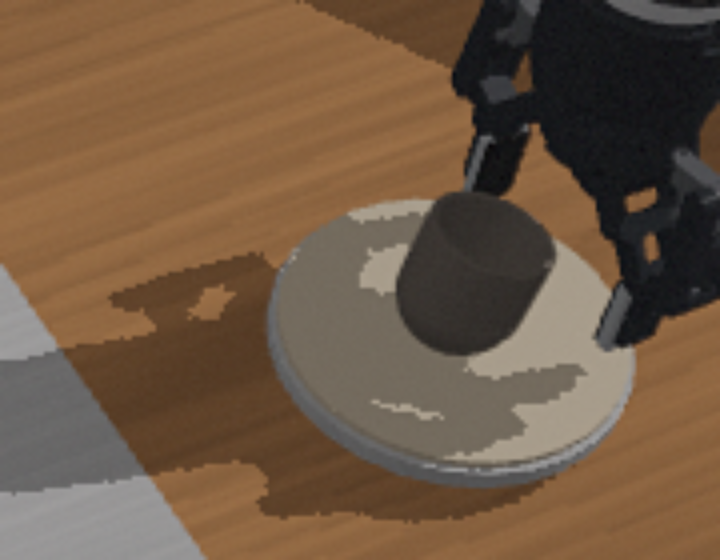

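View pics/wr7.png

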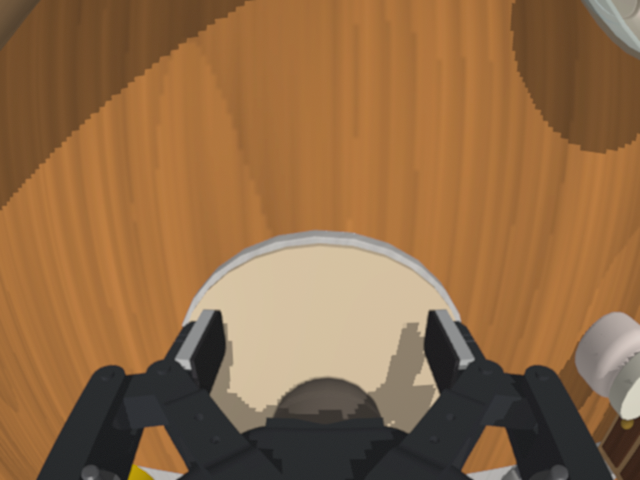

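The scene view shows the cup at (475,275) in the crop, rolling upright. I wait for it to settle.

```bash
python3 -m creep '{"claw":[8.54,8.54,8.54,8.54,8.54,8.54,8.54,8.54,8.54,8.54],"dp":[[0,0,0],[0,0,0],[0,0,0],[0,0,0],[0,0,0],[0,0,0],[0,0,0],[0,0,0],[0,0,0],[0,0,0]],"roll":[0,0,0,0,0,0,0,0,0,0]}' ;  python3 -c "
from h import *
s=snap('scene'); cv2.imwrite('pics/sc8.png',cv2.resize(s['image'][150:290,360:540,::-1],None,fx=4,fy=4))"
```

```text
t: 15.75
tcp_pos: [0.5552, 0.2477, 0.0538]
tool_rot: [0.707, 0.707, -0.0, -0.0]
force: [0.0, -0.1, 0.2]
finger_gap: 0.999
```

View pics/sc8.png

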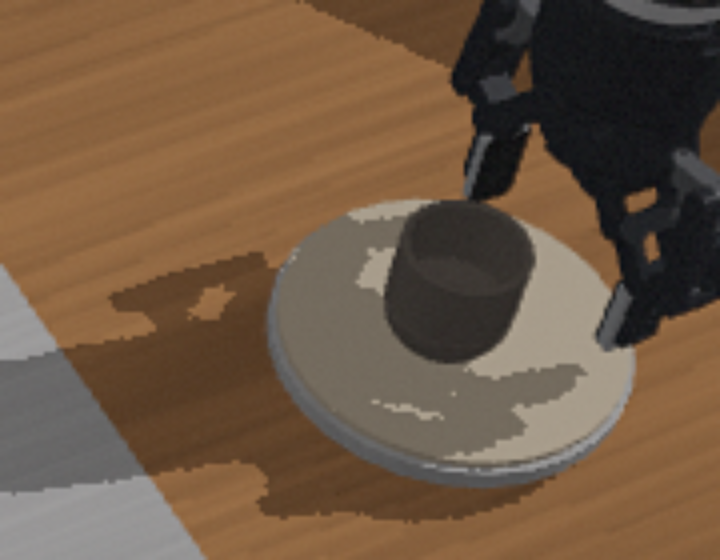

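It stands mouth-up at about (460,280) in the crop, clear of the fingers. I retract straight up, then measure.

```bash
python3 -m creep '{"claw":[8.54,8.54,8.54,8.54,8.54,8.54,8.54,8.54,8.54,8.54],"dp":[[0,0,-1.5],[0,0,-3],[0,0,-5],[0,0,-7],[0,0,-9],[0,0,-12],[0,0,-15],[2,0,-18],[4,0,-19],[4,0,-19]],"roll":[0,0,0,0,0,0,0,0,0,0]}' ;  python3 - <<'E'
from h import *
for n,fn in (('top','top9.png'),('scene','sc9.png')):
    s=snap(n,fn); W=cloud(s)*1000
    k=(np.hypot(W[...,0]-554.5,W[...,1]-202.3)<74)&(W[...,2]>80)&(W[...,2]<92)&(s['z_map']>0)
    Q=W[k]; c,r=cv2.minEnclosingCircle(np.float32(Q[:,:2])); p=Q-Q.mean(0); nrm=np.linalg.svd(p,full_matrices=0)[2][2]
    print(n,len(Q),'rim centre',np.round(c,1),'r',round(r,1),'z',np.round(np.percentile(Q[:,2],[2,50,98]),1),'normal',np.round(nrm,3),'dist',np.hypot(c[0]-554.5,c[1]-202.3))
E
python3 m.py; python3 go.py
```

```text
t: 16.8
tcp_pos: [0.5566, 0.2901, 0.2482]
tool_rot: [0.707, 0.708, 0.004, 0.002]
force: [0.6, 0.3, -0.3]
finger_gap: 1.0
top 251 rim centre [556.7 193.3] r 27.1 z [80.4 84.5 87.8] normal [-0.012  0.003  1.   ] dist 9.317347453273888
scene 316 rim centre [557.4 193.6] r 28.2 z [80.2 84.6 87.4] normal [ 0.001  0.004 -1.   ] dist 9.149873069551168
t 16.95 tcp mm [554.5 287.  243.7] ang 1.57 tilt [-0.001 -0.001 -1.   ] F [-0.7  0.5 -0. ] T [-0.01 -0.    0.03] gap mm 85.5 q [ 0.3   0.53  1.44 -0.    1.17  0.3 ]Traceback (most recent call last):
  File "m.py", line 8, in <module>
    blobs()
    ~~~~~^^
  File "m.py", line 7, in blobs
    print(nm,k.sum(),np.round(c,1),'r',round(rad,1),'zmax',np.round(np.percentile(Q[:,2],98)*1000,1),'med',np.round(np.median(Q*1000,0),1))
                                                                    ~~~~~~~~~~~~~^^^^^^^^^^^
    return _quantile_unchecked(
        a, q, axis, out, overwrite_input, method, keepdims, weights)
    return _ureduce(a,
                    func=_quantile_ureduce_func,
    ...<5 lines>...
                    overwrite_input=overwrite_input,
                    method=method)
    r = func(a, **kwargs)
    result = _quantile(arr,
                       quantiles=q,
    ...<2 lines>...
                       out=out,
                       weights=wgt)
    slices_having_nans = np.isnan(arr[-1, ...])
                                  ~~~^^^^^^^^^
IndexError: index -1 is out of bounds for axis 0 with size 0
```

View pics/top9.png

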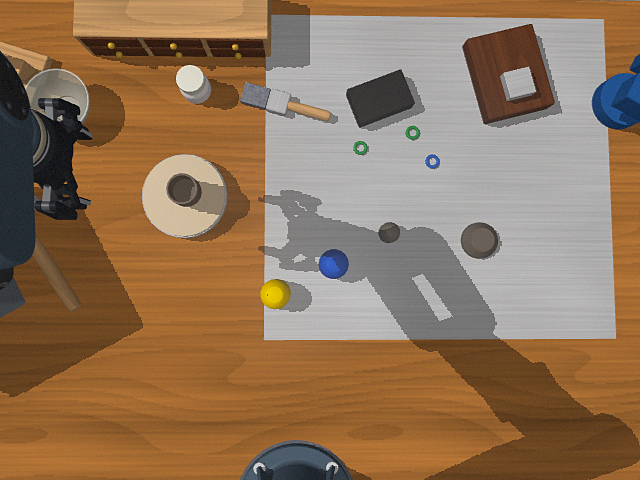

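View pics/sc9.png

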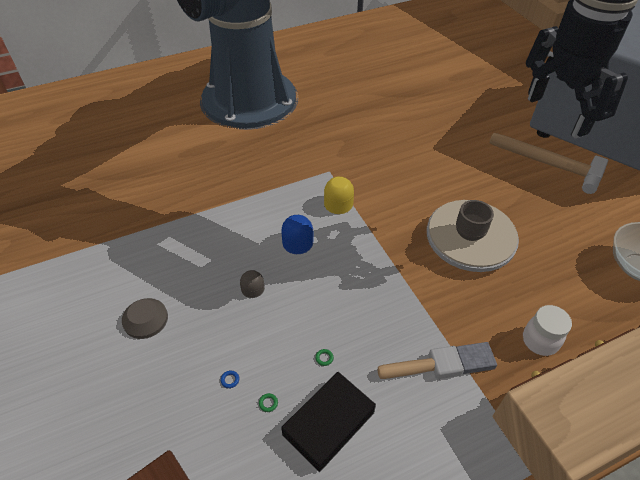

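The top view shows the crucible mouth-up at (184,190) on the plate, and the scene view shows it at (475,220). The small pot is still at (389,232), the dish at (480,240), and the arm is clear. My re-measuring script crashed only because the crucible's old spot is now empty. Handing in.

```bash
python3 -c "
from h import *
print(manip.sense()['qd'].round(3)); print(workorder.sign_off())"
```

```text
[-0.011  0.018  0.013  0.001 -0.001  0.003]
the job is handed in; nothing more can be done
None
```

The tall crucible is standing mouth-up on the turntable, released, and I handed the job in at about 17 s of the 42 s allowed. The hand-in gives no verdict.

**How it was turned:** The moves can't tilt the tool, so I turned the crucible inside the grip. I gripped it near the mouth and pressed its lip on the turntable's near edge, which tilted it to about 33°. I then hooked the lower lip on the far rim and pulled back, to about 76°. After lowering it onto the plate (about 79°), I opened the jaws and it rolled upright by itself.

**Last checks:**
- **Position:** the top and scene cameras agree that the mouth rim's centre is about 9 mm from the turntable's centre, against the 62 mm allowed.
- **Upright:** the rim is level to within about 1° and about 85–87 mm above the bench, as expected for the crucible standing on the plate.
- **Bystanders:** in the top view the small crucible and the dish are at the same pixels as at the start.
- **Robot:** the gripper was open and about 19 cm above its release height, touching nothing.

**What went wrong or was not checked:**
- **Missed hook:** the first pull at the far rim missed because the crucible had slid about 4 mm in the grip. I backed out, went lower, and the second pull worked.
- **Bystander numbers:** my script to re-measure the bystanders crashed because it also looked for the crucible at its old, now empty spot. They are therefore confirmed only by eye in the pictures.

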